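Clamp a bisque bowl in the holding jig with its recessed knob

ROBOT

A 6-joint arm with a two-finger parallel gripper is mounted at the origin on the work surface. World frame = base frame: x ahead of the robot, y to its left, z up, the work surface at z = 0. Lengths are in m, angles in degrees, forces in N, time in s.
With the tool pointing down it reaches from about 0.4 to 0.825 m from the base axis. Payload 7 kg.
Tool frame: the origin (TCP) lies on the front face of the gripper's body, between the roots of the fingers; the fingertips stand 66 mm ahead of it and the grasp point (between the pads) lies 47 mm ahead of it (ctrl.grasp_offset is the z of the grasp point in the tool frame, in m); z points along the fingers, y is the direction in which the jaws open and shut (so a half turn about z gives the same grasp; the last joint's range is limited). The gripper opens to 88 mm and grips with 3 to 60 N. Pads are 19 mm wide; open, the fingers measure 130 mm over their backs; the gripper's body (78 mm by 193 mm) begins 47 mm behind the grasp point.
Start: joints at [-56.03, 20.546, 0.682, 0, -70.136, -16.507], TCP at [0.203, -0.644, 0.292] pointing down, gripper open.
Joint ranges: [-176.03, 176.03], [-82.01, 121.73], [-58.28, 71.71], [-173.87, 95.51], [-174.79, -0.11], [-173.66, 173.66]. Speed limits (degrees/s): [136.94, 136.94, 172.46, 180, 180, 180].

INTERFACE

Orientations are given as [roll, pitch, yaw] about the fixed x, y, z axes, in that order (R = Rz(yaw) Ry(pitch) Rx(roll)).
In Python, from plant import ctrl gives the robot as it stands.
- The arm moves only by the shell command python3 -m creep 'ROWS'. ROWS is JSON, a list of rows, each a list of 7 numbers: the turn, a rotation vector about the tool's x, y, z in rad, then the shift along the tool's x, y, z in m, then the opening, from 0 (shut) to 1 (fully open). In form: [[wx, wy, wz, dx, dy, dz, grip], ...]. A call has 1 to 12 rows; each row is the pose to reach, as a shift and turn from the pose commanded when the call began, along the tool's axes at that moment; what a row does not reach only later rows make up. A row lasts 1/12 s, in which the tool goes at most 41.7 mm and 7.16 degrees, less where a joint would pass 70% of its speed; a pose out of reach is approached as far as the arm can. A call with a gripper value outside its range is refused whole. The fingers move at their own pace and stop on an object; the grip force is fixed at half the most. Time passes only in rows, so rows that repeat a pose let the fingers close. It gives the time, the measured TCP pose, the force and the opening at its end, in the units of the state.
- ctrl.get_obs(): the state, without advancing time (a new reading comes with each control period).
- ctrl.snapshot(name): name is "scene" or "side" or "wrist"; returns the picture (400x640x3 uint8, blue, green, red); there is no depth.
- ctrl.camera_model(name): a dict with "K" (3x3 intrinsics, pixels), "rvec" (rotation vector, rad) and "tvec" (3), from world to camera coordinates, as OpenCV has them. Camera axes: x right, y down, z forward; pixel columns grow to the right and rows downward; lengths in m; the calibration is good to about 2 mm. A picture is of the moment at which its call begins: read the wrist's pose just before it. camera_model takes no time and is no camera call; for the wrist camera it gives the pose at the moment of the call.
- ctrl.close_job(): hands the job in, once; it reports no verdict.
The state is a dict: "clock": time; "joint_pos": joint angles; "qvel": joint speeds; "tau": joint torques, N m; "tool_pos": TCP position; "orientation": TCP orientation; "force": force on the tool from outside, world axes, zero at the start; "moment": the same for the moment, N m; "opening": finger opening in m.
Only numpy, scipy, OpenCV 4.12 (cv2) and the standard library are available. Lean on these libraries where they do the work, as an engineer would, in place of code of your own. Each camera call takes 0.05 s, during which the arm holds its last target.

TASK

Pick up the bisque bowl that stands upside down on the ware board and set it gently, still foot up, on the steel holding jig between its jaw and its two posts. Then reach into the round recess of the grey guard and turn the knob clockwise until the jaw presses the bowl snugly against both posts, firm but not so hard that the ware chips (about 12 N), and let go. Move the jaw with its knob only, do not lean on the guard, and leave the other things on the bench where they are.

Things in the scene. Friction and masses are not known exactly. Their poses are not given: they have to be found in the camera images.
- bowl: the bisque bowl, cream coloured, standing upside down (foot up), 250 g. Origin: centre of the underside (the rim plane), z up, round about z. Rim: upright band of radius 48 mm from the underside to 14 mm up; the wall then narrows; the foot to grip is a cylinder 44 mm across, from 49 to 80 mm above the origin. It chips if the jaw presses on it with more than 25 N or if it is set down hard (over 35 N on the jig)
- fixture: the steel holding jig, fixed to the bench, its top plate 10 mm thick. Origin on the bench. In its frame: the plate spans x -65 to 65 mm, y -62 to 104 mm; two upright posts, radius 8 mm, stand at x = +-32 mm, y = 76 mm, up to z = 34 mm, a low bar behind them; the jaw comes from -y and moves to +y; the knob's axis is at x = 0, y = -115 mm
- seat (a point): the point on the jig's plate (10 mm above the bench) where the centre of the bowl's underside lies when the rim touches both posts; axes as the jig's. The bowl may be set down up to about 5 mm off towards the jaw (-y): the jaw pushes it home, sliding, with 1 to 4 N
- jaw: the aluminium jaw block, 66 x 19 x 28 mm, that slides along the jig's y. Origin at the centre of its underside, on the jig's plate. It carries at its +y side a rubber pad (54 mm wide, from 3 to 17 mm above the plate) whose face stands 13.5 to 22.5 mm ahead of the origin (18 mm on average): the pad is set differently each time and its setting is not measured, so contact must be felt. The pad is springy, 6 N per mm
- knob (a joint): knob angle, rad, 0 = jaw fully open, grows clockwise seen from above, up to 2.5. One radian moves the jaw 12 mm. Friction 0.26 N m, which holds the clamp once let go; each newton of jaw pressure adds 0.012 N m. When turning stops, friction stays partly locked in the hand: judge load by the torque's rise over free turning, while turning or after equal turns of about 0.04 rad (settles after three)
- knob_grip (a point): the point to grip on the knob, on its upright axis, 48 mm above the bench. The knob is an upright black bar 36 mm long (along this point's x), 12 mm thick (along y), its underside 26 mm and its top 58 mm above the bench, on a short stem. Grip it across its thickness; may need two grasps
- guard: the grey fixed guard, a block 100 x 100 mm and 64 mm high with a round well, 82 mm in diameter and 44 mm deep (floor 20 mm above the bench), open at the top, round the knob and concentric with it. Origin at the centre of its underside. It must not be pressed by the gripper or arm with more than 15 N
- cup: bystander: grey clay cup, 72 mm across, 70 mm high, upright on the ware board; origin at its underside
- prop: bystander: upright kiln prop, cylinder 40 mm across, 70 mm high; origin at its underside
- turner: bystander: turning tool with wooden handle, 160 mm long, lying flat; origin at mid-length at bench height
- board: the fixed wooden ware board, 440 x 240 mm, 12 mm thick, on which bowl and cup stand; origin at the centre of its underside
Not all that is in view belongs to the job. What is shaped like the bowl but orange, purple or yellow is not meant.

How it is judged (in metres and radians):
On the way, in this order (a step that is already met when the one before it is completed fails the run):
1. the bowl stands foot up on the jig's plate between jaw and posts, let go (horizontal distance between bowl and seat below 0.014 m and z of bowl in the frame of seat below 0.003 m and angle between bowl's own z axis and vertical below 0.08 rad and contact force between bowl and the fingers below 0.3 N), for 0.2 s.
2. the jaw, driven by the knob, presses the bowl (contact force between jaw and bowl above 5 N), for 0.2 s.
At the end, for the whole second after the job is handed in: The bowl stands foot up and at rest on the jig's plate, within 4 mm of its seat against both posts, tilted less than 0.06 rad, and the jaw presses it with 6 to 20 N with the knob let go (contact force between jaw and bowl between 6 and 20 N and horizontal distance between bowl and seat below 0.004 m and z of bowl in the frame of seat below 0.003 m and angle between bowl's own z axis and vertical below 0.06 rad and linear speed of bowl below 0.01 m/s); the robot touches nothing.
It fails at once if the jaw pressed the bowl with more than 25 N: chipped (contact force between jaw and bowl above 25 N).
It fails at once if the bowl was set down hard on the jig (over 35 N before the jaw holds it) (contact force between bowl and fixture above 35 N and contact force between jaw and bowl below 3 N).
It fails at once if the gripper or arm leaned on the guard with more than 15 N (contact force between any of the fingers, the arm and guard above 15 N).
It fails at once if the jaw was pushed by the gripper or arm (over 10 N) instead of by its knob (contact force between any of the fingers, the arm and jaw above 10 N).
It fails at once if a bystander was moved by more than 20 mm (distance of any of cup, prop, turner from where it was at the start of the episode above 0.02 m).
It also fails if it takes over 72 s, if anything falls off the work surface, if the arm or the gripper's body presses on something with over 40 N, if the wrist force passes 120 N, or if a joint passes its speed limit or range.

## Working session

There is one attempt and no reset: what is moved stays moved. The work goes in short steps, Python scripts to look and compute and a shell command to move; the robot and the scene stay as the last step left them, time stands still between calls to the robot, and variables do not carry over. Pictures are saved under pics/ and viewed, and the job is handed in when it is done.

```bash
mkdir -p pics; ls
python3 - <<'E'
from plant import ctrl
import cv2
o=ctrl.get_obs();print(o)
for n in("scene","side","wrist"):
    m=ctrl.camera_model(n);print(n,m)
    cv2.imwrite(f"pics/{n}0.png",ctrl.snapshot(n))
E
```

```text
pics
{'clock': 0.0, 'joint_pos': array([-5.60317161e+01,  2.05912989e+01,  6.34554104e-01, -2.19519936e-02,
       -7.01370835e+01, -1.65045121e+01]), 'qvel': array([-0.01637383,  0.0143583 ,  0.02273239,  0.01629774, -0.07298971,
        0.04703034]), 'tau': array([ 4.92872332e-04, -5.82720244e+01,  2.93052399e+01,  6.99735001e+00,
        6.73428556e-03, -2.09383011e-04]), 'tool_pos': array([ 0.2024175 , -0.64352949,  0.29122431]), 'orientation': array([ 1.79904175e+02, -6.87249171e-03, -1.62543698e+02]), 'force': array([0.52772126, 0.05635921, 0.28030076]), 'moment': array([-0.02925958, -0.00713906,  0.01367306]), 'opening': 0.0877190931018277}
scene {'K': array([[401.02449703,   0.        , 315.33090585],
       [  0.        , 401.02449703, 192.52181438],
       [  0.        ,   0.        ,   1.        ]]), 'rvec': array([ 1.8628389 ,  1.32512603, -0.66128883]), 'tvec': array([-0.17496999, -0.21056426,  1.53672923])}
side {'K': array([[499.76356589,   0.        , 314.76361152],
       [  0.        , 499.76356589, 207.2783112 ],
       [  0.        ,   0.        ,   1.        ]]), 'rvec': array([ 0.84371932, -2.50630612,  1.12667194]), 'tvec': array([0.41078393, 0.23707082, 1.16278636])}
wrist {'K': array([[303.28237038,   0.        , 319.27866486],
       [  0.        , 303.28237038, 202.7314737 ],
       [  0.        ,   0.        ,   1.        ]]), 'rvec': array([-1.74993861, -2.38123347, -0.34591296]), 'tvec': array([ 0.67356755, -0.03614914,  0.39273805])}
```

View pics/scene0.png

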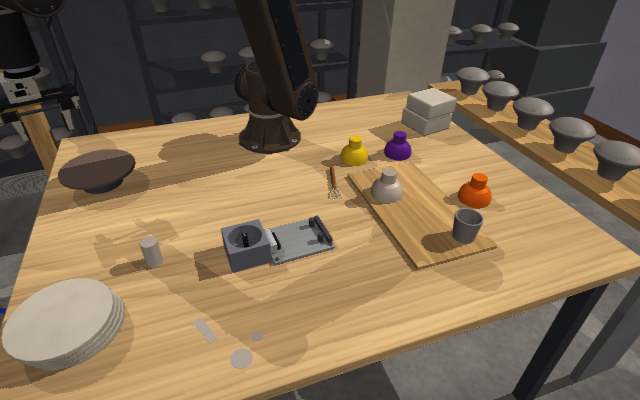

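View pics/side0.png

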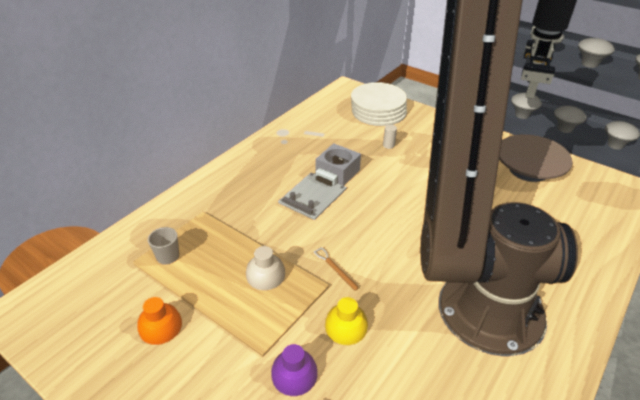

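View pics/wrist0.png

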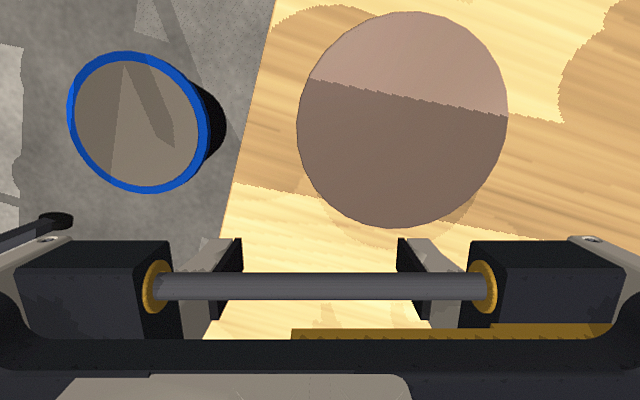

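Candidates: the cream bowl on the board (scene 387,187; side 265,268), and the yellow (354,152), purple (398,147) and orange (475,192) ones off it. The cream one on the board fits the description. I'll confirm in crops.

Run:
```python
import cv2,numpy as np
a=cv2.imread("pics/scene0.png");b=cv2.imread("pics/side0.png")
def cr(i,x,y,w,h,f):return cv2.resize(i[y:y+h,x:x+w],None,fx=f,fy=f,interpolation=cv2.INTER_CUBIC)
cv2.imwrite("pics/c1.png",cr(a,350,150,80,60,8))
cv2.imwrite("pics/c2.png",cr(a,215,205,125,75,6))
cv2.imwrite("pics/c3.png",cr(b,270,140,100,80,7))
cv2.imwrite("pics/c4.png",cr(b,230,235,70,60,8))
```

```text
(no output)
```

View pics/c1.png

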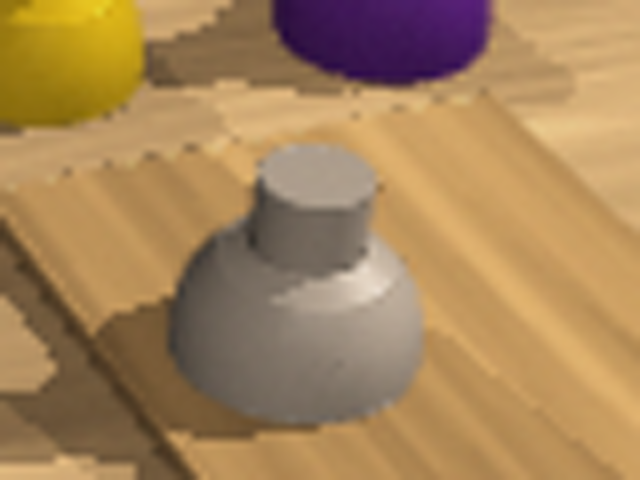

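View pics/c2.png

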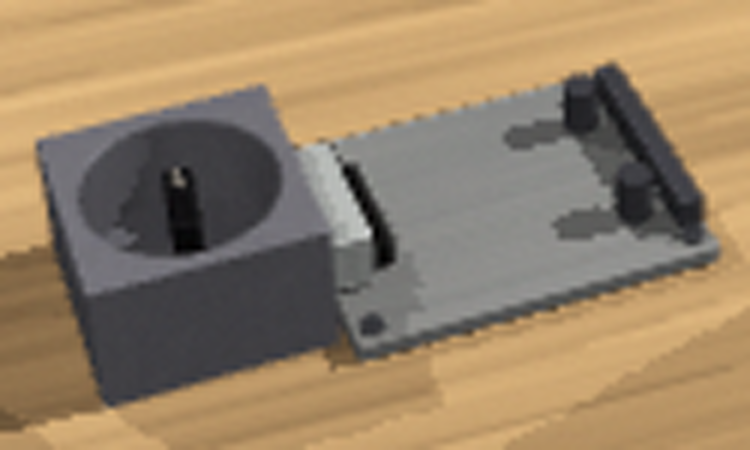

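View pics/c3.png

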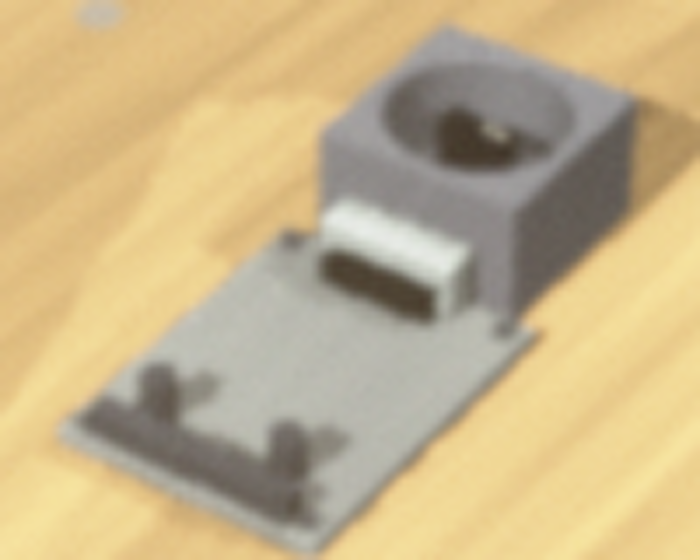

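View pics/c4.png

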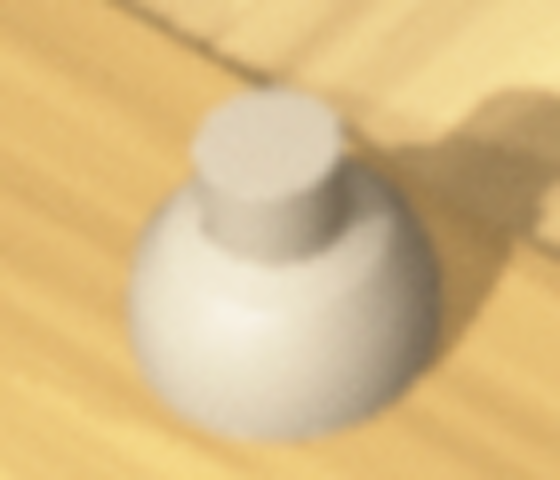

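```bash
cat > h.py <<'E'
import numpy as np,cv2
from scipy.optimize import least_squares
from scipy.spatial.transform import Rotation as R
from plant import ctrl
def ray(m,px,z):
    Rm=cv2.Rodrigues(np.array(m["rvec"]))[0];c=-Rm.T@m["tvec"]
    d=Rm.T@np.linalg.inv(m["K"])@np.array([px[0],px[1],1.]);return c+d*(z-c[2])/d[2]
def proj(m,P):
    return cv2.projectPoints(np.array(P,float).reshape(-1,3),m["rvec"],m["tvec"],m["K"],None)[0].reshape(-1,2)
def un(p,o,f):return [(p[0]+.5)/f-.5+o[0],(p[1]+.5)/f-.5+o[1]]
def fx(q,P):  # fixture pose x,y,yaw
    c,s=np.cos(q[2]),np.sin(q[2]);P=np.array(P,float)
    return np.c_[q[0]+c*P[:,0]-s*P[:,1],q[1]+s*P[:,0]+c*P[:,1],P[:,2]]
def fit(obs,q0):
    f=lambda q:np.concatenate([(proj(m,fx(q,P))-np.array(p)).ravel() for m,p,P in obs])
    return least_squares(f,q0)
E
python3 - <<'E'
from h import *
S=ctrl.camera_model("scene");D=ctrl.camera_model("side")
pa=ray(S,un((317,176),(350,150),8),.092);pb=ray(D,un((268,145),(230,235),8),.092);print("bowl",pa,pb)
sg=[un(p,(215,205),6) for p in [(36,142),(265,87),(335,240),(92,298)]]
dg=[un(p,(270,140),7) for p in [(452,25),(635,98),(512,210),(320,130)]]
print([ray(S,p,.064)[:2].round(4) for p in sg]);print([ray(D,p,.064)[:2].round(4) for p in dg])
dp=[un(p,(270,140),7) for p in [(60,430),(315,552),(540,335),(280,235)]]
sp=[un(p,(215,205),6) for p in [(718,245),(360,350)]]
print([ray(D,p,.01)[:2].round(4) for p in dp],[ray(S,p,.01)[:2].round(4) for p in sp])
E
```

```text
bowl [0.48165786 0.24601872 0.092     ] [0.48074475 0.24674823 0.092     ]
[array([ 0.5423, -0.2608]), array([ 0.538 , -0.1613]), array([ 0.6409, -0.1562]), array([ 0.6419, -0.2542])]
[array([ 0.6357, -0.2568]), array([ 0.5396, -0.2591]), array([ 0.5363, -0.1611]), array([ 0.6346, -0.158 ])]
[array([0.6385, 0.0138]), array([0.51  , 0.0093]), array([ 0.516 , -0.1559]), array([ 0.6466, -0.1444])] [array([0.6415, 0.0116]), array([ 0.6516, -0.1515])]
```

Run:
```python
from h import *
S=ctrl.camera_model("scene");D=ctrl.camera_model("side")
G={'a':(-.05,-.165,.064),'b':(-.05,-.065,.064),'c':(.05,-.065,.064),'d':(.05,-.165,.064)}
sg=[un(p,(215,205),6) for p in [(36,142),(265,87),(335,240),(92,298)]]
dg=[un(p,(270,140),7) for p in [(452,25),(635,98),(512,210),(320,130)]]
sp=[un(p,(215,205),6) for p in [(718,245),(360,350)]]
dp=[un(p,(270,140),7) for p in [(60,430),(315,552),(540,335)]]
Psp=[(.065,.104,.01),(.065,-.062,.01)];Pdp=[(.065,.104,.01),(-.065,.104,.01),(-.065,-.062,.01)]
os=[(S,sg,[G[k] for k in'abcd']),(S,sp,Psp)];od=[(D,dg,[G[k] for k in'dabc']),(D,dp,Pdp)]
for o in(os,od,os+od):
    r=fit(o,[.59,-.09,0.03]);print(r.x,np.degrees(r.x[2]),r.fun.round(1))
q=r.x
# seat y: rim r48 touches posts r8 at (±32,76): centre y=76-sqrt(56^2-32^2)
ys=.076-np.sqrt(.056**2-.032**2);print(ys)
print("seat",fx(q,[[0,ys,.01]]),"knob",fx(q,[[0,-.115,.048]]))
# joint-range / tool: yaw
o=ctrl.get_obs();Rt=R.from_euler('xyz',o['orientation'],degrees=True).as_matrix();print(Rt.round(3))
m=ctrl.camera_model("wrist");Rm=cv2.Rodrigues(m["rvec"])[0];c=-Rm.T@m["tvec"];print("cam in tool",Rt.T@(c-o['tool_pos']),"axes cam z in tool",Rt.T@Rm[2],Rt.T@Rm[0])
```

```text
[ 0.58357182 -0.09364336  0.05787417] 3.315945716365441 [-0.1  0.3 -0.1 -0.1 -0.1 -1.  -0.5  0.5  1.   0.  -0.1  0.1]
[ 0.58019263 -0.09293021  0.04506722] 2.5821614792173238 [-0.7 -0.   0.7  0.1  0.7  0.5 -0.1  0.6 -0.5 -0.3  0.1 -0.3 -0.2 -0.6]
[ 0.58174138 -0.09349641  0.05254987] 3.0108858849952367 [-0.1 -0.4 -0.1 -0.7 -0.4 -1.6 -0.7 -0.3  0.7 -0.3 -0.4 -0.4 -1.4 -0.3
  0.1 -0.4  0.3  0.1 -0.6  0.3 -0.7 -0.4  0.1 -0.7 -0.6 -1. ]
0.030043498827695768
seat [[ 0.58016333 -0.06349439  0.01      ]] knob [[ 0.58778184 -0.20833766  0.048     ]]
[[-0.954 -0.3   -0.   ]
 [-0.3    0.954  0.001]
 [ 0.     0.001 -1.   ]]
cam in tool [ 7.68610228e-02  1.80377816e-05 -9.33964731e-02] axes cam z in tool [-0.28232152  0.00149395  0.95931868] [-9.40594910e-04  9.99997876e-01 -1.83411196e-03]
```

```bash
python3 -m creep '[[0,0,0,-0.05,0.03,0,1],[0,0,0,-0.1,0.06,0.01,1],[0,0,0,-0.15,0.09,0.02,1],[0,0,0,-0.2,0.12,0.02,1],[0,0,0,-0.25,0.15,0.03,1],[0,0,0,-0.3,0.185,0.03,1],[0,0,0,-0.35,0.22,0.04,1],[0,0,0,-0.4,0.25,0.04,1],[0,0,0,-0.45,0.28,0.04,1],[0,0,0,-0.5,0.31,0.04,1],[0,0,0,-0.55,0.34,0.04,1],[0,0,0,-0.596,0.375,0.04,1]]'
```

```text
clock: 1.15
tool_pos: [0.5281, -0.2642, 0.2563]
orientation: [180.0, -0.0, -162.5]
force: [2.0, -0.7, 0.1]
opening: 0.0876
```

```bash
python3 -m creep '[[0,0,0,-0.16,0.105,0,1],[0,0,0,-0.16,0.105,0,1],[0,0,0,-0.16,0.105,0,1],[0,0,0,-0.16,0.105,0,1],[0,0,0,-0.16,0.105,0,1],[0,0,0,-0.16,0.105,0,1],[0,0,0,-0.16,0.105,0,1],[0,0,0,-0.16,0.105,0,1]]'
python3 - <<'E'
from h import *
import pickle
o=ctrl.get_obs();m=ctrl.camera_model("wrist");im=ctrl.snapshot("wrist")
print(o['tool_pos'],o['orientation'],o['qvel'])
pickle.dump((o,m),open("w1.pkl","wb"));cv2.imwrite("pics/w1.png",im)
E
```

```text
clock: 1.82
tool_pos: [0.648, -0.1179, 0.2559]
orientation: [180.0, -0.1, -162.5]
force: [-0.4, 0.5, -0.5]
opening: 0.0876
[ 0.64796959 -0.11785117  0.25594979] [ 1.79983089e+02 -6.11707139e-02 -1.62515061e+02] [-1.11522718 -0.85280754 -0.4078329  -0.018246    0.02982767 -0.0287    ]
```

View pics/w1.png

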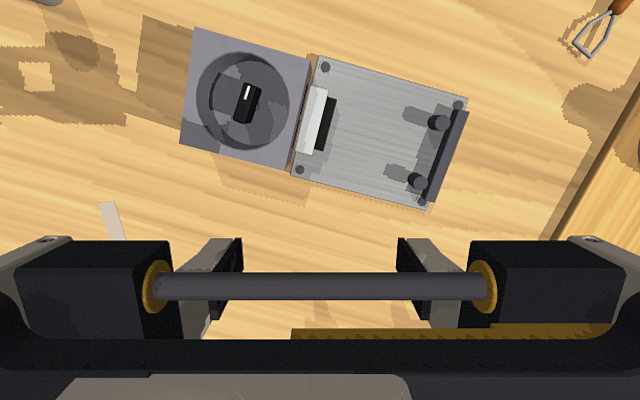

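The wrist view shows the guard (185–310, 27–170) with the knob bar at about (246,102), its index mark at the upper end. The jaw is at (318,120) with a dark pad, and the posts at (438,122) and (418,183). I'll enlarge it.

Run:
```python
import cv2
a=cv2.imread("pics/w1.png")
cv2.imwrite("pics/w1a.png",cv2.resize(a[20:180,170:345],None,fx=4.5,fy=3.7*4.5/4.5,interpolation=cv2.INTER_CUBIC)) if 0 else None
cv2.imwrite("pics/w1a.png",cv2.resize(a[20:180,175:345],None,fx=3.7,fy=3.7,interpolation=cv2.INTER_CUBIC))
cv2.imwrite("pics/w1b.png",cv2.resize(a[40:220,285:485],None,fx=3.3,fy=3.3,interpolation=cv2.INTER_CUBIC))
```

```text
(no output)
```

View pics/w1a.png

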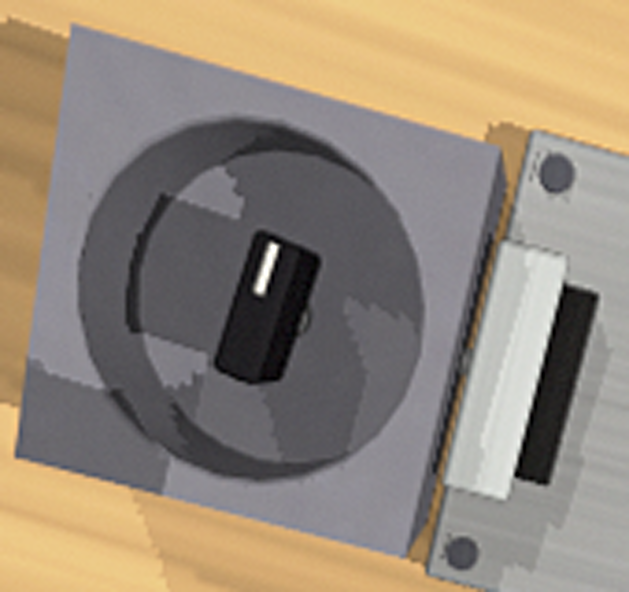

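View pics/w1b.png

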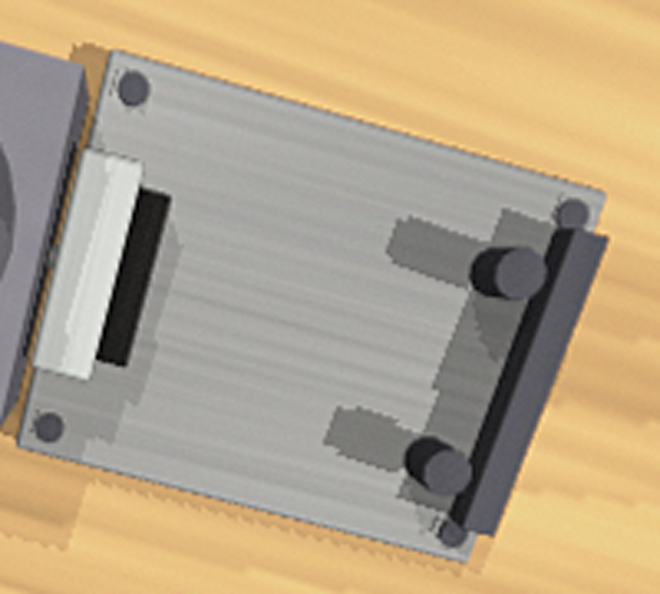

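Run:
```python
import cv2
a=cv2.imread("pics/w1.png")
c=a[75:130,225:270].astype('float32');c=255*(c/255)**.5
cv2.imwrite("pics/w1c.png",cv2.resize(c,None,fx=12,fy=10.9*12/10.9*10/12 if 0 else 12,interpolation=cv2.INTER_CUBIC)[:600])
from h import *
import pickle
o,m=pickle.load(open("w1.pkl","rb"))
A=lambda p:un(p,(175,20),3.7);B=lambda p:un(p,(285,40),3.3)
g=[A(p) for p in[(72,24),(502,152),(406,556),(17,457)]]
G=[(-.05,-.165,.064),(-.05,-.065,.064),(.05,-.065,.064),(.05,-.165,.064)]
p=[B(x) for x in[(110,50),(605,192),(18,443),(468,565),(520,273),(447,468)]]
P=[(-.065,-.062,.01),(-.065,.104,.01),(.065,-.062,.01),(.065,.104,.01),(-.032,.076,.034),(.032,.076,.034)]
for ob in([(m,g,G)],[(m,p,P)],[(m,g,G),(m,p,P)]):
    r=fit(ob,[.58,-.093,.05]);print(r.x,np.degrees(r.x[2]),r.fun.round(1))
q=r.x;np.save("q.npy",q)
c,s=np.cos(q[2]),np.sin(q[2])
def loc(px,z):
    w=ray(m,px,z)[:2]-q[:2];return np.array([c*w[0]+s*w[1],-s*w[0]+c*w[1]]).round(4)
print("jaw",[loc(B(x),.038) for x in[(87,150),(142,160),(88,380),(35,370)]],"pad",[loc(B(x),.027) for x in[(172,195),(125,366)]])
ys=.030043
print("seat",fx(q,[[0,ys,.01]]),"knob",fx(q,[[0,-.115,.048]]))
```

```text
[ 0.58129696 -0.09396668  0.04453603] 2.551726787185108 [ 0.5  0.1 -0.  -1.  -0.2  0.8 -0.3  0.2]
[ 0.58089885 -0.09428026  0.04763926] 2.7295284055978257 [-0.2 -1.1  1.4 -0.4 -1.2  1.4 -0.  -0.4 -0.1 -0.1  0.1  1. ]
[ 0.58094315 -0.09412012  0.04721574] 2.705262881308978 [ 0.2  0.1 -0.3 -1.3 -0.2  0.6 -0.3  0.3 -0.  -1.   1.5 -0.2 -1.1  1.4
  0.1 -0.3  0.   0.   0.2  1.1]
jaw [array([-0.0321, -0.0602]), array([-0.0336, -0.044 ]), array([ 0.0324, -0.0435]), array([ 0.0336, -0.0601])] pad [array([-0.0271, -0.0325]), array([ 0.0265, -0.033 ])]
seat [[ 0.57952517 -0.0641106   0.01      ]] knob [[ 0.58637094 -0.20899196  0.048     ]][ WARN:0@0.027] global loadsave.cpp:1063 imwrite_ Unsupported depth image for selected encoder is fallbacked to CV_8U.
```

View pics/w1c.png

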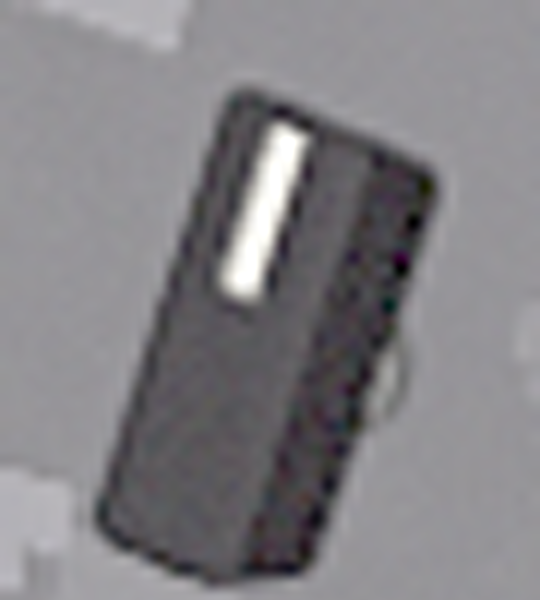

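Run:
```python
from h import *
import pickle
o,m=pickle.load(open("w1.pkl","rb"))
q=np.load("q.npy")
C=lambda p:ray(m,un(p,(225,75),12),.058)[:2]
pts=[C(p) for p in[(232,88),(365,150),(240,578),(98,518),(292,128),(242,298)]]
print(np.array(pts).round(4),np.mean(pts[:4],0))
for a,b in((0,3),(1,2),(4,5)):
    d=pts[b]-pts[a];print(np.degrees(np.arctan2(d[1],d[0])),np.linalg.norm(d))
for a,b in((0,1),(3,2)):
    d=pts[b]-pts[a];print(np.degrees(np.arctan2(d[1],d[0])),np.linalg.norm(d))
```

```text
[[ 0.5686 -0.213 ]
 [ 0.5698 -0.2025]
 [ 0.6029 -0.2042]
 [ 0.6018 -0.2157]
 [ 0.57   -0.2081]
 [ 0.5829 -0.2089]] [ 0.5858045  -0.20886542]
-4.551033560231133 0.03334845051833659
-2.926844752240025 0.03312823937668166
-3.344737366426261 0.012903603033920368
83.26903463220994 0.010598594487316574
84.60609855729575 0.01153114707498744
```

```bash
python3 -m creep '[[0,0,0,-0.003,0.04,0,1],[0,0,0,-0.005,0.08,0,1],[0,0,0,-0.008,0.12,0,1],[0,0,0,-0.01,0.16,0,1],[0,0,0,-0.013,0.2,0,1],[0,0,0,-0.015,0.24,0,1],[0,0,0,-0.018,0.28,0,1],[0,0,0,-0.02,0.32,0,1],[0,0,0,-0.023,0.36,0,1],[0,0,0,-0.026,0.397,0,1],[0,0,0,-0.026,0.397,0,1],[0,0,0,-0.026,0.397,0,1]]'
python3 - <<'E'
from h import *
import pickle
o=ctrl.get_obs();m=ctrl.camera_model("wrist");im=ctrl.snapshot("wrist")
print(o['tool_pos'],o['orientation'],o['qvel'],o['joint_pos'])
pickle.dump((o,m),open("w2.pkl","wb"));cv2.imwrite("pics/w2.png",im)
print(proj(m,[[.4812,.2464,.092]]))
E
```

```text
clock: 2.87
tool_pos: [0.5535, 0.2693, 0.2566]
orientation: [180.0, 0.0, -162.4]
force: [0.2, -0.1, 0.9]
opening: 0.0876
[0.55346213 0.26928936 0.25663036] [ 1.79993313e+02  8.63622747e-03 -1.62440657e+02] [-2.41954633 -0.42644669 -0.74003392  0.06148767 -0.21633235  0.76227375] [ 4.41010602e+01  1.64038766e+01 -1.00928126e+01 -2.37209416e-03
 -6.34925970e+01 -1.16540658e+02]
[[318.61722104 114.76791537]]
```

View pics/w2.png

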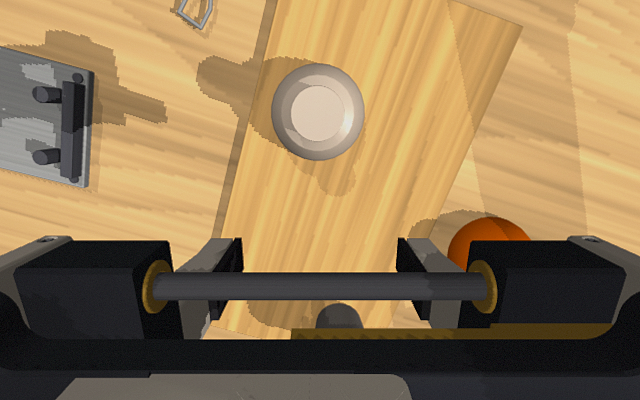

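Run:
```python
from h import *
import pickle
o,m=pickle.load(open("w2.pkl","rb"));im=cv2.imread("pics/w2.png")
hsv=cv2.cvtColor(im,cv2.COLOR_BGR2HSV)
sub=hsv[55:170,260:375]
for k in("foot","all"):
    M=((sub[...,1]<60)&(sub[...,2]>(195 if k=="foot" else 70))).astype('uint8')
    n,l,s,c=cv2.connectedComponentsWithStats(M);i=1+np.argmax(s[1:,4]);print(k,s[i],c[i]+[260,55])
px=c[i]+[260,55]
for p in((317.5,113.5),):print(ray(m,p,.092))
cv2.imwrite("pics/w2a.png",cv2.resize(im[60:165,265:370],None,fx=5.5,fy=5.5,interpolation=cv2.INTER_CUBIC))
```

```text
foot [  31   20   67   74 3411] [323.91937848 110.62386397]
all [  12    9   92   96 7000] [317.375      111.61271429]
[0.48052623 0.24523196 0.092     ]
```

View pics/w2a.png

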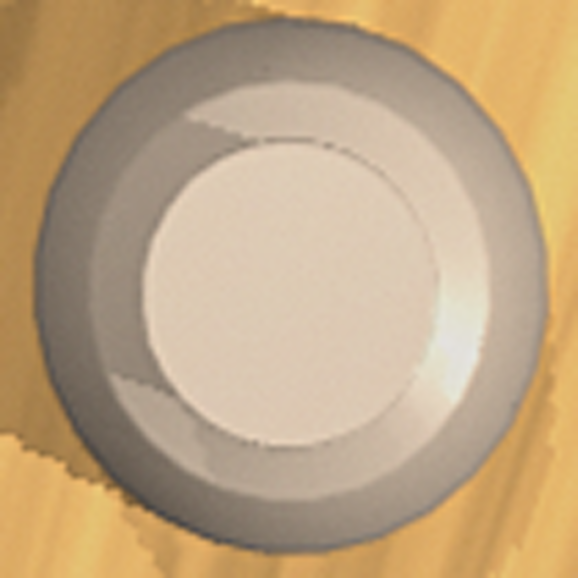

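Confirmed as the cream bowl, with its foot centre at (318,113), giving about (0.4807, 0.2459).

```bash
python3 -m creep '[[0,0,0,0.04,0,0,1],[0,0,0,0.0765,0,0.01,1],[0,0,0,0.0765,0,0.03,1],[0,0,0,0.0765,0,0.06,1],[0,0,0,0.0765,0,0.085,1],[0,0,0,0.0765,0,0.1,1],[0,0,0,0.0765,0,0.11,1],[0,0,0,0.0765,0,0.118,1],[0,0,0,0.0765,0,0.124,1],[0,0,0,0.0765,0,0.1265,1],[0,0,0,0.0765,0,0.1265,1]]'
```

```text
clock: 3.83
tool_pos: [0.4813, 0.2454, 0.13]
orientation: [-180.0, 0.0, -162.6]
force: [-0.2, -0.2, -0.6]
opening: 0.0876
```

```bash
python3 -m creep '[[0,0,0,0,0,0,0.3],[0,0,0,0,0,0,0.3],[0,0,0,0,0,0,0.3],[0,0,0,0,0,0,0.3],[0,0,0,0,0,0,0.3],[0,0,0,0,0,0,0.3],[0,0,0,0,0,0,0.3],[0,0,0,0,0,0,0.3]]'
```

```text
clock: 4.5
tool_pos: [0.481, 0.2457, 0.13]
orientation: [-180.0, 0.0, -162.5]
force: [-0.5, -0.2, 0.8]
opening: 0.0435
```

```bash
python3 -m creep '[[0,0,0,0,0,-0.005,0.3],[0,0,0,0,0,-0.02,0.3],[0,0,0,0,0,-0.05,0.3],[0,0,0,0,0,-0.08,0.3],[0,0,0,0,0,-0.08,0.3],[0,0,0,0,0,-0.08,0.3],[0,0,0,0,0,-0.08,0.3]]'
python3 - <<'E'
from h import *
print(ctrl.get_obs()['tool_pos'],ctrl.get_obs()['opening'])
a=ctrl.snapshot("scene");b=ctrl.snapshot("wrist");c=ctrl.snapshot("side")
cv2.imwrite("pics/l1.png",np.hstack([cv2.resize(a[100:250,300:460],(400,375)),cv2.resize(c[170:330,190:350],(375,375))]))
E
```

```text
clock: 5.08
tool_pos: [0.4805, 0.2453, 0.2096]
orientation: [180.0, -0.0, -162.6]
force: [-0.6, -0.6, -3.3]
opening: 0.0435
[0.48047557 0.24532324 0.20959802] 0.043532947833830334
```

View pics/l1.png

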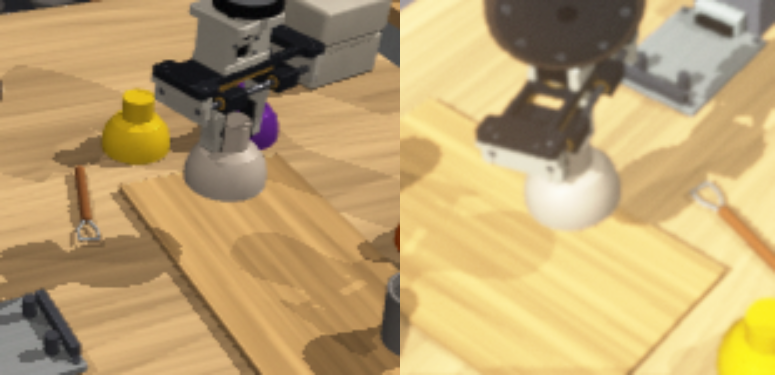

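```bash
python3 -m creep '[[0,0,0,0,-0.015,0,0.3],[0,0,0,0,-0.05,0,0.3],[0,0,0,0,-0.09,0,0.3],[0,0,0,0,-0.13,0,0.3],[0,0,0,0,-0.17,0,0.3],[0,0,0,0,-0.21,0,0.3],[0,0,0,0,-0.25,0,0.3],[0,0,0,0,-0.285,0,0.3],[0,0,0,0,-0.31,0,0.3],[0,0,0,0,-0.328,0,0.3],[0,0,0,0,-0.328,0,0.3],[0,0,0,0,-0.328,0,0.3]]'
```

```text
clock: 6.23
tool_pos: [0.579, -0.0683, 0.2086]
orientation: [180.0, -0.1, -162.7]
force: [-0.3, 0.5, -2.5]
opening: 0.0438
```

```bash
python3 -m creep '[[0,0,0,0,0,0.01,0.3],[0,0,0,0,0,0.025,0.3],[0,0,0,0,0,0.04,0.3],[0,0,0,0,0,0.052,0.3],[0,0,0,0,0,0.06,0.3],[0,0,0,0,0,0.066,0.3],[0,0,0,0,0,0.07,0.3],[0,0,0,0,0,0.07,0.3]]'
python3 - <<'E'
from h import *
o=ctrl.get_obs();print(o['tool_pos'],o['orientation'])
a=ctrl.snapshot("scene");c=ctrl.snapshot("side");cv2.imwrite("pics/s1s.png",a);cv2.imwrite("pics/s1d.png",c)
cv2.imwrite("pics/l2.png",np.hstack([cv2.resize(a[150:290,210:350],(400,400)),cv2.resize(c[110:230,260:380],(400,400))]))
E
```

```text
clock: 6.9
tool_pos: [0.5791, -0.0668, 0.1392]
orientation: [180.0, -0.1, -162.5]
force: [-0.5, 0.0, -2.6]
opening: 0.0433
[ 0.5791334  -0.0668155   0.13916402] [ 1.79988501e+02 -6.40423201e-02 -1.62503021e+02]
```

View pics/l2.png

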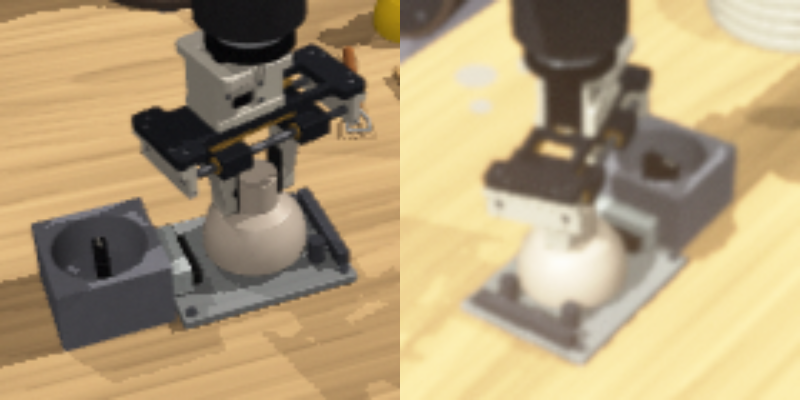

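```bash
python3 -m creep '[[0,0,0,0,0,0.003,0.3],[0,0,0,0,0,0.006,0.3],[0,0,0,0,0,0.008,0.3],[0,0,0,0,0,0.009,0.3],[0,0,0,0,0,0.0095,0.3],[0,0,0,0,0,0.01,0.3],[0,0,0,0,0,0.01,0.3]]'
```

```text
clock: 7.58
tool_pos: [0.5795, -0.0673, 0.1299]
orientation: [180.0, 0.0, -162.5]
force: [0.8, 0.0, -3.0]
opening: 0.0433
```

```bash
python3 -m creep '[[0,0,0,0,0,0.0004,0.3],[0,0,0,0,0,0.0008,0.3],[0,0,0,0,0,0.0012,0.3],[0,0,0,0,0,0.0012,0.3]]'
```

```text
clock: 7.92
tool_pos: [0.5794, -0.0673, 0.1287]
orientation: [180.0, -0.0, -162.5]
force: [0.1, -0.0, -2.2]
opening: 0.0434
```

```bash
python3 -m creep '[[0,0,0,0,0,0.0003,0.3],[0,0,0,0,0,0.0006,0.3],[0,0,0,0,0,0.0006,0.3]]'
```

```text
clock: 8.17
tool_pos: [0.5794, -0.0672, 0.1281]
orientation: [180.0, -0.0, -162.5]
force: [-0.9, -0.3, -1.8]
opening: 0.0435
```

```bash
python3 -m creep '[[0,0,0,0,0,0.0003,0.3],[0,0,0,0,0,0.0005,0.3],[0,0,0,0,0,0.0005,0.3]]'
```

```text
clock: 8.42
tool_pos: [0.5795, -0.0672, 0.1281]
orientation: [-180.0, 0.0, -162.5]
force: [-2.0, 1.7, 2.6]
opening: 0.0437
```

The force rose at contact, so the bowl is on the plate. Release it.

```bash
python3 -m creep '[[0,0,0,0,0,0,0.52],[0,0,0,0,0,0,0.6],[0,0,0,0,0,0,0.8],[0,0,0,0,0,0,1],[0,0,0,0,0,0,1],[0,0,0,0,0,0,1],[0,0,0,0,0,0,1],[0,0,0,0,0,0,1]]'
python3 -m creep '[[0,0,0,0,0,-0.02,1],[0,0,0,0,0,-0.05,1],[0,0,0,0,0,-0.09,1],[0,0,0,0,0,-0.13,1],[0,0,0,-0.04,0,-0.13,1],[0,0,0,-0.075,0,-0.13,1],[0,0,0,-0.075,0,-0.13,1],[0,0,0,-0.075,0,-0.13,1]]'
python3 - <<'E'
from h import *
import pickle
o=ctrl.get_obs();m=ctrl.camera_model("wrist");im=ctrl.snapshot("wrist")
print(o['tool_pos'],o['orientation'],o['joint_pos'])
pickle.dump((o,m),open("w3.pkl","wb"));cv2.imwrite("pics/w3.png",im)
q=np.load("q.npy");print(proj(m,fx(q,[[0,.030,.090],[0,.027,.09]])))
E
```

```text
clock: 9.08
tool_pos: [0.5795, -0.0672, 0.1277]
orientation: [-180.0, 0.0, -162.5]
force: [0.8, 0.3, 0.2]
opening: 0.0851
clock: 9.75
tool_pos: [0.6519, -0.0441, 0.2566]
orientation: [180.0, -0.1, -162.5]
force: [-0.2, -0.3, 0.7]
opening: 0.0875
[ 0.65193642 -0.04414764  0.25663498] [ 1.79980208e+02 -5.98846331e-02 -1.62519017e+02] [ 1.31876499e+01  1.98848056e+01 -5.04416391e+00 -1.68121718e-02
 -6.51322297e+01 -8.56995991e+01]
[[321.88240655 115.92459424]
 [318.36345374 114.96218639]]
```

View pics/w3.png

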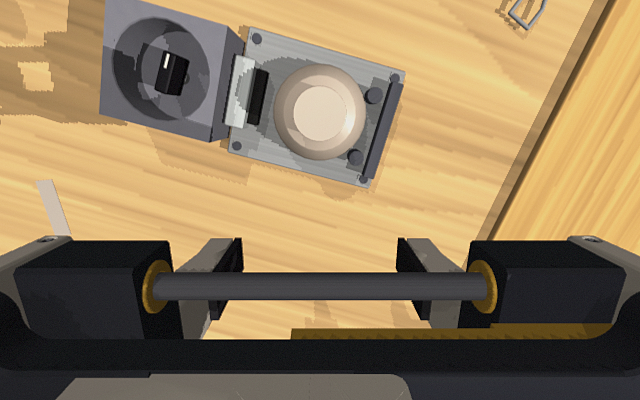

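```bash
python3 -m creep '[[0,0,-0.12,0.015,-0.018,0,1],[0,0,-0.24,0.03,-0.036,0,1],[0,0,-0.36,0.045,-0.055,0,1],[0,0,-0.48,0.06,-0.073,0,1],[0,0,-0.6,0.075,-0.091,0,1],[0,0,-0.72,0.09,-0.11,0,0.8],[0,0,-0.84,0.1,-0.125,0,0.6],[0,0,-0.96,0.11,-0.135,0,0.4],[0,0,-1.08,0.1122,-0.1376,0,0.3],[0,0,-1.2,0.1122,-0.1376,0,0.3],[0,0,-1.32,0.1122,-0.1376,0,0.3],[0,0,-1.44,0.1122,-0.1376,0,0.3]]'
python3 -m creep '[[0,0,-0.12,0,0,0,0.3],[0,0,-0.24,0,0,0,0.3],[0,0,-0.36,0,0,0,0.3],[0,0,-0.48,0,0,0,0.3],[0,0,-0.6,0,0,0,0.3],[0,0,-0.72,0,0,0,0.3],[0,0,-0.84,0,0,0,0.3],[0,0,-0.96,0,0,0,0.3],[0,0,-1.08,0,0,0,0.3],[0,0,-1.2,0,0,0,0.3],[0,0,-1.3,0,0,0,0.3],[0,0,-1.33,0,0,0,0.3]]'
python3 - <<'E'
from h import *
import pickle
o=ctrl.get_obs();m=ctrl.camera_model("wrist")
print(o['tool_pos'],o['orientation'],o['joint_pos'].round(1),o['opening'])
E
```

```text
clock: 10.8
tool_pos: [0.5841, -0.2101, 0.2578]
orientation: [180.0, 0.0, -79.7]
force: [-0.1, 1.1, 0.4]
opening: 0.0463
clock: 11.8
tool_pos: [0.5842, -0.2098, 0.2577]
orientation: [-180.0, 0.0, -3.5]
force: [0.0, -0.8, 0.6]
opening: 0.0266
[ 0.58420005 -0.20976868  0.25771659] [-1.79998245e+02  2.36379392e-02 -3.49573829e+00] [ -1.8  16.8  -9.3  -0.  -63.9  88.3] 0.02656491270092065
```

Run:
```python
from h import *
import pickle
o=ctrl.get_obs();m=ctrl.camera_model("wrist");im=ctrl.snapshot("wrist")
pickle.dump((o,m),open("w4.pkl","wb"));cv2.imwrite("pics/w4.png",im)
q=np.load("q.npy");print(proj(m,np.vstack([fx(q,[[0,-.115,.058]]),fx(q,[[0,-.115,.064]])])), proj(m,[[o['tool_pos'][0],o['tool_pos'][1],.058]]))
```

```text
[[318.78775174 190.32322627]
 [318.76891561 191.82961285]] [[319.70011654 192.38324193]]
```

View pics/w4.png

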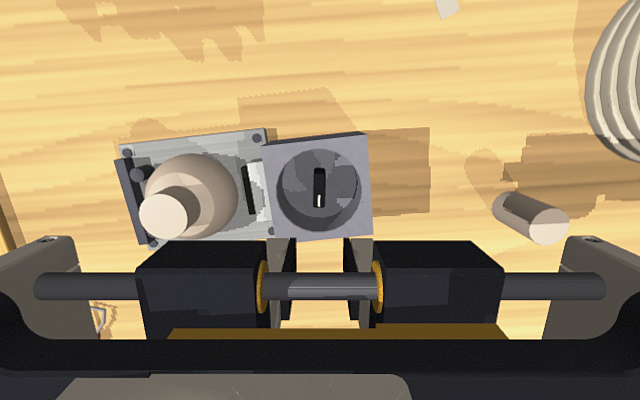

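Run:
```python
import cv2
a=cv2.imread("pics/w4.png")
c=(255*(a[125:245,260:380]/255.)**.6).astype('uint8')
cv2.imwrite("pics/w4a.png",cv2.resize(c,None,fx=5,fy=5,interpolation=cv2.INTER_CUBIC))
```

```text
(no output)
```

View pics/w4a.png

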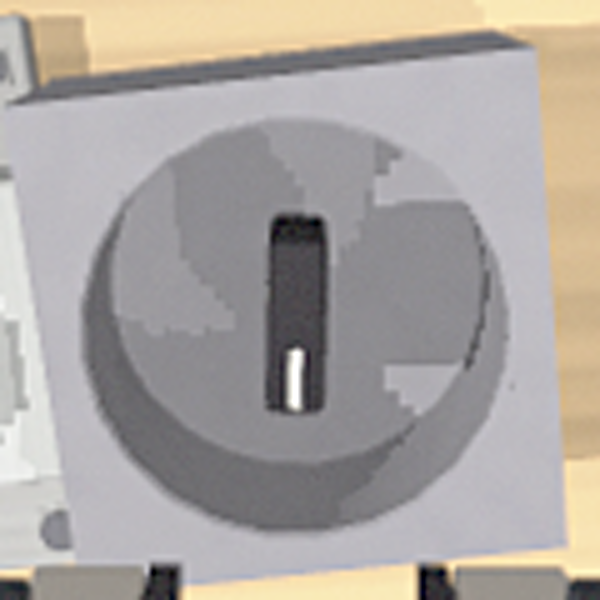

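```bash
python3 -m creep '[[0,0,0,0.002,-0.001,0.02,0.3],[0,0,0,0.002,-0.001,0.05,0.3],[0,0,0,0.002,-0.001,0.08,0.3],[0,0,0,0.002,-0.001,0.1,0.3],[0,0,0,0.002,-0.001,0.115,0.3],[0,0,0,0.002,-0.001,0.12,0.3],[0,0,0,0.002,-0.001,0.12,0.3],[0,0,0,0.002,-0.001,0.12,0.3]]'
```

```text
clock: 12.52
tool_pos: [0.5874, -0.209, 0.1384]
orientation: [180.0, -0.0, -3.8]
force: [0.6, -0.1, 0.2]
opening: 0.0266
```

```bash
python3 -m creep '[[0,0,0,-0.0006,0,0.006,0.3],[0,0,0,-0.0006,0,0.012,0.3],[0,0,0,-0.0006,0,0.018,0.3],[0,0,0,-0.0006,0,0.024,0.3],[0,0,0,-0.0006,0,0.03,0.3],[0,0,0,-0.0006,0,0.036,0.3],[0,0,0,-0.0006,0,0.04,0.3],[0,0,0,-0.0006,0,0.043,0.3],[0,0,0,-0.0006,0,0.043,0.3],[0,0,0,-0.0006,0,0.043,0.3]]'
python3 - <<'E'
from h import *
o=ctrl.get_obs();print(o['moment'],o['tool_pos'],o['orientation'],o['joint_pos'].round(2))
E
```

```text
clock: 13.35
tool_pos: [0.5867, -0.2088, 0.0945]
orientation: [180.0, 0.0, -3.8]
force: [-0.3, -0.0, 0.0]
opening: 0.0264
[-0.08165078  0.14212814  0.01574341] [ 0.58673135 -0.20876505  0.09449543] [ 1.79996030e+02  2.00145528e-02 -3.82128289e+00] [ -1.65  26.42 -19.08   0.   -44.52  87.82]
```

Down in the well with no contact. Now close on the knob.

```bash
python3 -m creep '[[0,0,0,0,0,0,0.2],[0,0,0,0,0,0,0.1],[0,0,0,0,0,0,0],[0,0,0,0,0,0,0],[0,0,0,0,0,0,0],[0,0,0,0,0,0,0]]'
python3 - <<'E'
from h import *
for i in range(1):
    o=ctrl.get_obs();print(o['moment'],o['force'],o['tool_pos'],o['orientation'],o['tau'][5])
E
```

```text
clock: 13.85
tool_pos: [0.5869, -0.2093, 0.0951]
orientation: [180.0, -0.0, -3.8]
force: [-0.8, -5.2, 0.5]
opening: 0.0118
[-2.01241371  0.16871173 -0.21912081] [-0.84799006 -5.2226594   0.51557229] [ 0.58687377 -0.20934769  0.09505175] [ 1.79969299e+02 -3.42004863e-02 -3.84259996e+00] 0.19672160502523184
```

```bash
cat > r.py <<'E'
from plant import ctrl
import numpy as np
o=ctrl.get_obs();print("mz",o['moment'].round(3),"tau6",round(o['tau'][5],3),"F",o['force'].round(1),"pos",o['tool_pos'].round(4),"yaw",o['orientation'].round(2),"q6",o['joint_pos'][5].round(1))
E
python3 -m creep '[[0,0,0,0,0.0005,0,0],[0,0,0,0,0.0005,0,0]]';python3 r.py
python3 -m creep '[[0,0,0.04,0,0,0,0],[0,0,0.08,0,0,0,0],[0,0,0.12,0,0,0,0]]';python3 r.py
python3 -m creep '[[0,0,0.04,0,0,0,0],[0,0,0.08,0,0,0,0],[0,0,0.12,0,0,0,0]]';python3 r.py
```

```text
clock: 14.02
tool_pos: [0.5869, -0.2094, 0.095]
orientation: [180.0, -0.0, -3.8]
force: [-0.4, -2.3, 1.3]
opening: 0.0116
mz [-1.18   0.264 -0.253] tau6 0.213 F [-0.4 -2.3  1.3] pos [ 0.5869 -0.2094  0.095 ] yaw [ 1.80e+02 -3.00e-02 -3.84e+00] q6 87.9
clock: 14.27
tool_pos: [0.5869, -0.2094, 0.0951]
orientation: [180.0, -0.0, -10.8]
force: [0.2, -3.2, 1.9]
opening: 0.0121
mz [-1.277  0.236  0.245] tau6 0.536 F [ 0.2 -3.2  1.9] pos [ 0.5869 -0.2094  0.0951] yaw [ 1.7998e+02 -3.0000e-02 -1.0760e+01] q6 80.9
clock: 14.52
tool_pos: [0.5869, -0.2094, 0.095]
orientation: [180.0, -0.0, -17.6]
force: [-0.7, -3.0, 2.3]
opening: 0.0118
mz [-1.205  0.282  0.299] tau6 0.523 F [-0.7 -3.   2.3] pos [ 0.5869 -0.2094  0.095 ] yaw [ 1.7998e+02 -3.0000e-02 -1.7630e+01] q6 74.0
```

```bash
python3 -m creep '[[0,0,0.04,0,0,0,0],[0,0,0.08,0,0,0,0],[0,0,0.12,0,0,0,0],[0,0,0.16,0,0,0,0],[0,0,0.2,0,0,0,0],[0,0,0.24,0,0,0,0]]';python3 r.py
python3 -m creep '[[0,0,0.04,0,0,0,0],[0,0,0.08,0,0,0,0],[0,0,0.12,0,0,0,0],[0,0,0.16,0,0,0,0]]';python3 r.py
python3 -m creep '[[0,0,0.04,0,0,0,0],[0,0,0.08,0,0,0,0]]';python3 r.py
python3 -m creep '[[0,0,0.04,0,0,0,0],[0,0,0.08,0,0,0,0]]';python3 r.py
```

```text
clock: 15.02
tool_pos: [0.5869, -0.2093, 0.0951]
orientation: [180.0, -0.0, -31.4]
force: [-1.1, -2.3, 2.8]
opening: 0.0118
mz [-1.132  0.247  0.223] tau6 0.523 F [-1.1 -2.3  2.8] pos [ 0.5869 -0.2093  0.0951] yaw [ 1.800e+02 -4.000e-02 -3.138e+01] q6 60.3
clock: 15.35
tool_pos: [0.5869, -0.2093, 0.095]
orientation: [-180.0, -0.0, -40.5]
force: [-0.1, -2.9, 2.4]
opening: 0.0117
mz [-0.966  0.236  0.294] tau6 0.523 F [-0.1 -2.9  2.4] pos [ 0.5869 -0.2093  0.095 ] yaw [-1.800e+02 -3.000e-02 -4.055e+01] q6 51.1
clock: 15.52
tool_pos: [0.587, -0.2093, 0.0951]
orientation: [-180.0, -0.0, -45.1]
force: [-0.5, -2.6, 1.3]
opening: 0.012
mz [-0.991  0.197  0.205] tau6 0.523 F [-0.5 -2.6  1.3] pos [ 0.587  -0.2093  0.0951] yaw [-1.7999e+02 -4.0000e-02 -4.5130e+01] q6 46.5
clock: 15.68
tool_pos: [0.587, -0.2092, 0.095]
orientation: [-180.0, -0.0, -49.7]
force: [0.0, -2.1, 2.8]
opening: 0.0118
mz [-0.979  0.162  0.256] tau6 0.523 F [ 0.  -2.1  2.8] pos [ 0.587  -0.2092  0.095 ] yaw [-1.7999e+02 -3.0000e-02 -4.9710e+01] q6 42.0
```

```bash
for i in 1; do :; done
python3 -m creep '[[0,0,0.04,0,0,0,0],[0,0,0.08,0,0,0,0]]'|head -1;python3 r.py
python3 -m creep '[[0,0,0.04,0,0,0,0],[0,0,0.08,0,0,0,0]]'|head -1;python3 r.py
python3 -m creep '[[0,0,0.04,0,0,0,0]]'|head -1;python3 r.py
python3 -m creep '[[0,0,0.04,0,0,0,0]]'|head -1;python3 r.py
```

```text
clock: 15.85
mz [-0.929  0.152  0.3  ] tau6 0.523 F [-0.5 -2.8  2.8] pos [ 0.587  -0.2092  0.095 ] yaw [-1.7998e+02 -4.0000e-02 -5.4300e+01] q6 37.4
clock: 16.02
mz [-0.891  0.129  0.288] tau6 0.523 F [ 0.1 -2.4  2.3] pos [ 0.587  -0.2092  0.0951] yaw [-1.7998e+02 -4.0000e-02 -5.8880e+01] q6 32.8
clock: 16.1
mz [-0.869  0.048  0.238] tau6 0.517 F [ 0.1 -1.7  2.6] pos [ 0.587  -0.2092  0.0951] yaw [-1.7998e+02 -3.0000e-02 -6.1170e+01] q6 30.5
clock: 16.18
mz [-0.876  0.09   0.285] tau6 0.505 F [ 0.2 -3.2  2.3] pos [ 0.5871 -0.2092  0.0951] yaw [-1.7997e+02 -4.0000e-02 -6.3460e+01] q6 28.2
```

```bash
python3 -m creep '[[0,0,0.04,0,0,0,0]]'|head -1;python3 r.py
python3 -m creep '[[0,0,0.04,0,0,0,0]]'|head -1;python3 r.py
python3 -m creep '[[0,0,0.04,0,0,0,0]]'|head -1;python3 r.py
```

```text
clock: 16.27
mz [-0.921  0.204  0.274] tau6 0.508 F [ 0.4 -2.5  1.9] pos [ 0.5871 -0.2092  0.0951] yaw [-1.7997e+02 -3.0000e-02 -6.5750e+01] q6 25.9
clock: 16.35
mz [-0.835  0.117  0.278] tau6 0.507 F [-0.4 -2.7  3. ] pos [ 0.5871 -0.2092  0.0951] yaw [-1.7997e+02 -3.0000e-02 -6.8050e+01] q6 23.6
clock: 16.43
mz [-0.906  0.055  0.25 ] tau6 0.507 F [ 0.2 -2.9  2.2] pos [ 0.587  -0.2092  0.095 ] yaw [-1.7997e+02 -3.0000e-02 -7.0340e+01] q6 21.3
```

```bash
python3 -m creep '[[0,0,0.04,0,0,0,0]]'|head -1;python3 r.py
python3 -m creep '[[0,0,0.04,0,0,0,0]]'|head -1;python3 r.py
```

```text
clock: 16.52
mz [-0.834  0.11   0.312] tau6 0.507 F [-0.1 -3.3  2.3] pos [ 0.5871 -0.2092  0.095 ] yaw [-1.7996e+02 -3.0000e-02 -7.2630e+01] q6 19.0
clock: 16.6
mz [-0.869  0.045  0.313] tau6 0.498 F [ 0.4 -2.8  2.1] pos [ 0.5871 -0.2092  0.0951] yaw [-1.7996e+02 -3.0000e-02 -7.4920e+01] q6 16.7
```

```bash
python3 -m creep '[[0,0,0.04,0,0,0,0]]'|head -1;python3 r.py
python3 -m creep '[[0,0,0.04,0,0,0,0]]'|head -1;python3 r.py
```

```text
clock: 16.68
mz [-0.854  0.088  0.341] tau6 0.472 F [-0.2 -2.7  1.7] pos [ 0.5871 -0.2092  0.0951] yaw [-1.7996e+02 -3.0000e-02 -7.7210e+01] q6 14.4
clock: 16.77
mz [-0.914  0.045  0.341] tau6 0.446 F [-0.4 -3.   1.1] pos [ 0.5871 -0.2092  0.095 ] yaw [-1.7996e+02 -3.0000e-02 -7.9500e+01] q6 12.2
```

```bash
python3 -m creep '[[0,0,0.04,0,0,0,0]]'|head -1;python3 r.py
python3 - <<'E'
from h import *
z=[]
for i in range(4):
    a=ctrl.snapshot("side") if i%2 else ctrl.snapshot("scene")
    o=ctrl.get_obs();z.append(o['moment'][2]);cv2.imwrite(f"pics/k{i%2}.png",a)
print(np.round(z,3),o['tau'][5])
a=cv2.imread("pics/k0.png");c=cv2.imread("pics/k1.png")
cv2.imwrite("pics/k.png",np.hstack([cv2.resize(a[190:280,230:350],(400,300),interpolation=2),cv2.resize(c[130:230,265:365],(300,300),interpolation=2)]))
E
```

```text
clock: 16.85
mz [-0.937  0.004  0.369] tau6 0.419 F [ 0.4 -1.6  2.6] pos [ 0.5871 -0.2092  0.0951] yaw [-1.7996e+02 -3.0000e-02 -8.1790e+01] q6 9.9
[0.255 0.116 0.087 0.067] -0.1353890262544155
```

View pics/k.png

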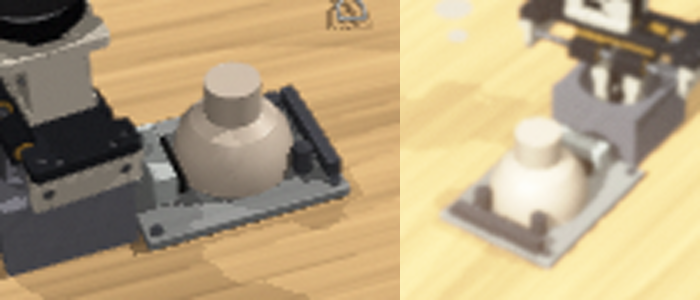

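```bash
python3 -m creep '[[0,0,0.04,0,0,0,0]]'|head -1;python3 r.py
```

```text
clock: 17.13
mz [-0.652 -0.069  0.445] tau6 1.064 F [ 1.  -1.2  3.4] pos [ 0.5871 -0.2092  0.095 ] yaw [-1.7995e+02 -1.0000e-02 -8.3900e+01] q6 7.8
```

```bash
python3 -m creep '[[0,0,0,0,0,0,0],[0,0,0,0,0,0,0],[0,0,0,0,0,0,0]]'|head -1;python3 r.py
```

```text
clock: 17.38
mz [-0.546 -0.161  0.14 ] tau6 -0.169 F [ 0.5 -2.2  4.1] pos [ 0.5871 -0.2092  0.095 ] yaw [-1.7995e+02 -1.0000e-02 -8.3950e+01] q6 7.7
```

```bash
python3 -m creep '[[0,0,0,0,0,0,0.1],[0,0,0,0,0,0,0.2],[0,0,0,0,0,0,0.3],[0,0,0,0,0,0,0.3],[0,0,0,0,0,0,0.3],[0,0,0,0,0,0,0.3]]';python3 r.py
```

```text
clock: 17.88
tool_pos: [0.5864, -0.2091, 0.0943]
orientation: [180.0, 0.0, -84.0]
force: [0.9, 0.8, 0.3]
opening: 0.026
mz [0.021 0.106 0.023] tau6 0.001 F [0.9 0.8 0.3] pos [ 0.5864 -0.2091  0.0943] yaw [ 1.7995e+02  2.0000e-02 -8.4050e+01] q6 7.7
```

```bash
python3 -m creep '[[0,0,0,0,0,-0.005,0.3],[0,0,0,0,0,-0.015,0.3],[0,0,0,0,0,-0.03,0.3],[0,0,0,0,0,-0.05,0.3],[0,0,0,0,0,-0.08,0.3],[0,0,0,0,0,-0.12,0.3],[0,0,0,0,0,-0.16,0.3],[0,0,0,0.03,0,-0.18,0.3],[0,0,0,0.07,0,-0.18,0.3],[0,0,0,0.1,0,-0.18,0.3],[0,0,0,0.1,0,-0.18,0.3],[0,0,0,0.1,0,-0.18,0.3]]'
python3 - <<'E'
from h import *
import pickle
o=ctrl.get_obs();m=ctrl.camera_model("wrist");im=ctrl.snapshot("wrist");pickle.dump((o,m),open("w5.pkl","wb"));cv2.imwrite("pics/w5.png",im)
q=np.load("q.npy");print(o['tool_pos'])
a=ctrl.snapshot("scene");c=ctrl.snapshot("side")
cv2.imwrite("pics/f0.png",a);cv2.imwrite("pics/f1.png",c)
cv2.imwrite("pics/f.png",np.hstack([cv2.resize(a[190:280,220:340],(400,300),interpolation=2),cv2.resize(c[130:230,265:365],(300,300),interpolation=2)]))
for n in("scene","side"):print(n,proj(ctrl.camera_model(n),fx(q,[[0,.03,.09]])))
print(proj(m,fx(q,[[0,.03,.09]])))
E
```

```text
clock: 18.88
tool_pos: [0.5966, -0.3103, 0.2752]
orientation: [-180.0, -0.0, -84.2]
force: [-0.4, 0.4, -0.7]
opening: 0.0266
[ 0.59660052 -0.31031983  0.27521774]
scene [[298.94449132 213.30256343]]
side [[310.64276361 173.25959981]]
[[312.36041893 397.44379319]]
```

View pics/w5.png

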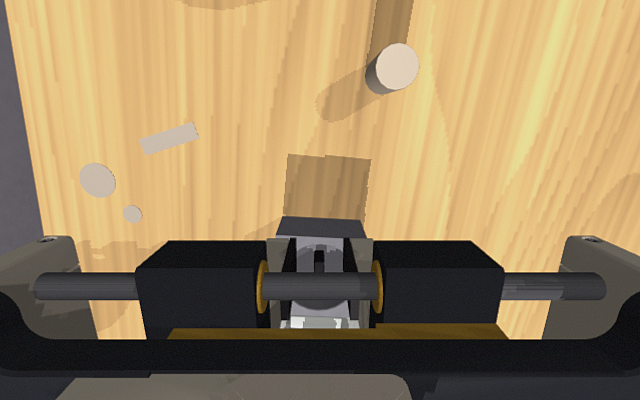

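View pics/f.png

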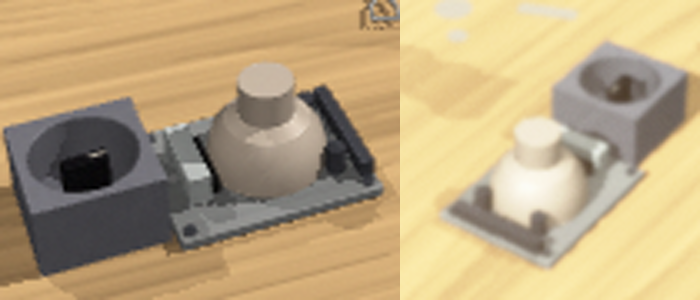

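```bash
python3 -m creep '[[0,0,0,-0.03,0,0,0.3],[0,0,0,-0.07,0,0,0.3],[0,0,0,-0.11,0,0,0.3],[0,0,0,-0.15,0,0,0.3],[0,0,0,-0.19,0,0,0.3],[0,0,0,-0.23,0,0,0.3],[0,0,0,-0.26,0,0,0.3],[0,0,0,-0.28,0,0,0.3],[0,0,0,-0.28,0,0,0.3],[0,0,0,-0.28,0,0,0.3]]'
python3 - <<'E'
from h import *
import pickle
o=ctrl.get_obs();m=ctrl.camera_model("wrist");im=ctrl.snapshot("wrist");pickle.dump((o,m),open("w6.pkl","wb"));cv2.imwrite("pics/w6.png",im)
q=np.load("q.npy");p=proj(m,fx(q,[[0,.03,.09],[0,-.115,.058]]));print(p)
x,y=int(p[:,0].mean()),int(p[:,1].mean());print(x,y)
y0=max(0,y-110);x0=x-100
print(x0,y0);cv2.imwrite("pics/w6a.png",cv2.resize(im[y0:y0+200,x0:x0+200],None,fx=3,fy=3,interpolation=2))
E
```

```text
clock: 19.87
tool_pos: [0.5676, -0.0282, 0.2753]
orientation: [-180.0, 0.0, -83.8]
force: [-0.3, 0.4, -0.2]
opening: 0.0265
[[310.19495511 157.6398996 ]
 [319.63336191 -11.50440978]]
314 73
214 0
```

View pics/w6a.png

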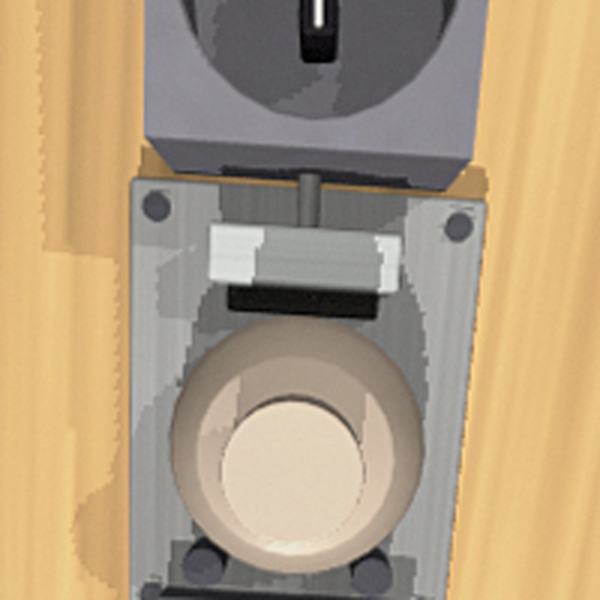

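Run:
```python
from h import *
import pickle
o,m=pickle.load(open("w6.pkl","rb"));im=cv2.imread("pics/w6.png");q=np.load("q.npy")
c=(255*(im[70:120,275:350]/255.)**.6).astype('uint8')
cv2.imwrite("pics/w6b.png",cv2.resize(c,None,fx=10,fy=10,interpolation=2))
c,s=np.cos(q[2]),np.sin(q[2])
def loc(px,z):
    w=ray(m,px,z)[:2]-q[:2];return np.array([c*w[0]+s*w[1],-s*w[0]+c*w[1]]).round(4)
A=lambda p:un(p,(214,0),3)
print("padface",loc(A((300,311)),.027),"jaw back/front top",loc(A((305,230)),.038),loc(A((305,285)),.038),"bowl rear",loc(A((300,319)),.024),"foot",loc(A((293,475)),.09))
print("plate corner L/R",loc(A((133,180)),.01),loc(A((487,200)),.01))
```

```text
padface [ 0.0006 -0.0192] jaw back/front top [ 0.0001 -0.045 ] [-0.0009 -0.0275] bowl rear [ 0.0005 -0.0166] foot [-0.0011  0.0303]
plate corner L/R [ 0.0635 -0.0609] [-0.0647 -0.062 ]
```

View pics/w6b.png

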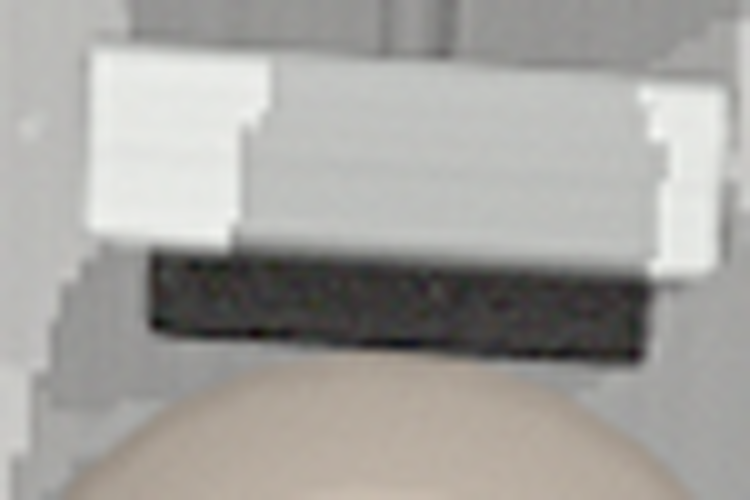

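Run:
```python
from plant import ctrl
o=ctrl.get_obs();print(o['force'],o['clock']);print(ctrl.close_job())
```

```text
[-0.55673023  0.05406487  0.23589307] 19.9167
the job is handed in; nothing more can be done
None
```

The bowl is on the jig against both posts, clamped at an estimated 11–12 N. I handed the job in at about 20 s; no verdict was reported.

**What I did:** I lifted the cream bowl off the ware board by its foot and set it on the jig's plate. I stopped lowering as soon as contact showed in the force reading (a few newtons). I then gripped the knob in its well, turned it about 1.40 rad clockwise in one grasp, let go and moved clear.

**Last checks:**
- **Bowl position:** the foot centre measured about 1 mm from the seat, and the side and scene cameras agreed within 1–2 mm. The pad was touching the rim.
- **Clamping force:** the wrist moment rose from about 0.26 to 0.37 N m during steady turning, or about 9 N. One more 0.04 rad step should bring it to about 11–12 N. The jaw's travel of 16.5–16.8 mm gives about 2 mm of pad compression, also about 12 N.
- **Robot clear:** the force reading was near zero at hand-in.

**Readings that disagreed:**
- The joint-6 torque fell from 0.51 to 0.42 N m as the load came on, so I went by the wrist moment instead.
- The wrist moment read 0.445 N m on the last step, which alone would mean about 15 N. I took this as the jump after a pause, and it would still be within the limits.

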